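# Clamp the cap onto the oil filter canister

### The arm

A 6-joint arm with a two-finger parallel gripper is mounted at the origin on the work surface. World frame = base frame: x ahead of the robot, y to its left, z up, the work surface at z = 0. Lengths are in m, angles in degrees, forces in N, time in s.
With the tool pointing down it reaches from about 0.3 to 0.75 m from the base axis. Payload 8.5 kg.
Tool frame: the origin (TCP) lies at the very end of the fingers, on their centre line; the grasp point (between the pads) lies grip_point_offset behind it (grip_point_offset is the distance from the TCP to the grasp point, in m); z points along the fingers, x is the direction in which the jaws open and shut, and the axes are right-handed (so a half turn about z gives the same grasp; the last joint's range is limited). The gripper opens to 85 mm and grips with 20 to 120 N. Pads are 22 mm wide; open, the fingers measure 114 mm over their backs; the gripper's body (76 mm by 85 mm) begins 54 mm behind the grasp point. The pads swing forward as they close: fully open they stand 13 mm farther back than shut.
Start: joints at [59.399, 21.807, 74.336, -0, 83.858, -12.336], TCP at [0.172, 0.522, 0.231] pointing down, gripper open.
Joint ranges: [-178.18, 178.18], [-50.72, 133.34], [12.68, 142.11], [-81.47, 261.47], [9.98, 163.14], [-165.26, 165.26]. Speed limits (degrees/s): [136.94, 136.94, 180, 180, 180, 180].

### API

Orientations are given as a 3x3 rotation matrix whose columns are the frame's x, y, z axes.
In Python, from rig import observe, get_image, close_job, grip_point_offset gives the robot as it stands.
- The arm moves only by the shell command python3 -m inch 'ROWS' [FORCE]. ROWS is a JSON object of lists of equal length, an entry for each row: "jaw": the opening, from 0 (shut) to 1 (fully open); "offset": the shift along the tool's x, y, z scaled (see below), a list of three; "roll": the turn about the tool's z scaled (see below). A call has 1 to 20 rows; each row is the pose to reach, as a shift and turn from the pose measured when the call began, along the tool's axes at that moment, turning the shorter way round; what a row does not reach only later rows make up. The controller multiplies each number of a shift by 250 mm and each number of a turn by 180 degrees. A row lasts 1/12 s, in which the tool goes at most 41.7 mm and 7.16 degrees, less where a joint would pass 70% of its speed; a pose out of reach is approached as far as the arm can. A call with a number of a shift or a turn outside -1 to 1 is refused whole. A call with a gripper value outside its range is refused whole. The fingers move at their own pace and stop on an object; FORCE is the grip in N (left out, the last holds). Time passes only in rows, so rows that repeat a pose let the fingers close. It gives the time, the measured TCP pose, the force and the opening at its end, in the units of the state.
- observe(): the state, without advancing time (a new reading comes with each control period).
- get_image(name): name is "scene" or "top"; returns a dict with "img" (480x640x3 uint8, red, green, blue), "vfov" (degrees; the focal length in pixels is half the picture's height over the tangent of half this angle, whatever the lens; pixels are square), "cx", "cy" (the principal point, pixels), "position" and "rotation" of the camera in the world. Camera axes: x right, y down, z forward; pixel columns grow to the right and rows downward; lengths in m; the calibration is good to about 2 mm. A picture is of the moment at which its call begins. There is no depth.
- close_job(): hands the job in, once; it reports no verdict.
The state is a dict: "time_s": time; "q": joint angles; "qvel": joint speeds; "joint_efforts": joint torques, N m; "position": TCP position; "tool_rot": TCP orientation; "ft_force": force on the tool from outside, world axes, zero at the start; "wrist_torque": the same for the moment, N m; "grip_width": finger opening in m.
Only numpy, scipy, OpenCV 4.12 (cv2) and the standard library are available. Lean on these libraries where they do the work, as an engineer would, in place of code of your own. Each camera call takes 0.05 s, during which the arm holds its last target. There are 200 camera calls.

### The job

Close the clamp on the fryer-oil filter canister, whose cap is only standing loose on it. With the black handle, swing the open half of the clamp ring round both flanges, pushing the cap across, until it bears firmly against the rubber seal. Then bring the green latch lever round so that its pin hooks behind the swinging half, and draw it on by feel until the clamp is firm, without crushing the seal; let go, and leave the bottle, jar and little pot alone.

Things in the scene. Friction and masses are not known exactly. Their poses are not given: they have to be found in the camera images.
- canister: Fixed grey square base 150 mm wide with an upright steel canister, flange 91 mm across, top face 84 mm up, and the fixed half of the clamp ring on its -x side. Origin: underside, on the canister's axis; +x points to the swinging half, -y to the gap and latch, +y to the clamp's hinge. Ring tops 97 mm up. The springy black rubber seal in the fixed half stands up to 5 mm further out or in from one time to the next, which cannot be seen
- cap_center (a point): Loose aluminium cap (0.25 to 0.5 kg): flange 91 mm across, 6 mm thick, body 68 mm across, small knob, 42 mm high in all, top 126 mm above the table. Point on its axis 15 mm above its underside. It starts 5 to 9 mm off the canister's axis towards the swinging half; clamped it is within 4 mm of the axis
- jaw_handle (a point): Upright black round post on the swinging half, 14 mm across, free from 90 mm up to its top 158 mm above the table. Point on its axis 135 mm above the table. It rides on a circle of radius 104 mm about jaw_hinge
- jaw_hinge (a point): Point on the upright hinge axis of the swinging half, 56 mm from the canister's axis, 135 mm above the table (the air above the hinge pin)
- jaw (a joint): Angle of the swinging half, rad, positive = open (anticlockwise from above); starts 0.7 to 1.2. The hinge drags 3 N at the handle and stays where left. It meets the seal somewhere between 0.05 and -0.045 (stops being easy there); push it on with about 10 N at the handle, it springs back a little. The latch pin can pass behind its lug only below about 0.06
- latch_handle (a point): Upright green round post on the latch lever, 14 mm across, from 107 mm (lever's top face) up to 158 mm above the table. Point on its axis 135 mm above the table. It rides on a circle of radius 95 mm about latch_pivot
- latch_pivot (a point): Point on the upright axis of the latch lever, 135 mm above the table (air above the pivot). The pin hangs from the lever 48 mm from this axis, 0.44 rad (anticlockwise from above) ahead of the handle, and reaches down behind the 34 mm long lug of the swinging half
- latch (a joint): Angle of the latch, rad, growing as it closes (anticlockwise from above); starts -0.6 to -0.1. Its drag is 5 to 6 N at the handle; it stays where left. The pin passes the lug's end at about 1.7, bites between 1.9 and 2.45 as the seal happens to stand, then stiffens. Firm: 13 to 16 N square to the lever at the handle, while it turns slowly; 19 N and more may crush the seal. Hard stop 2.75
- oil_bottle_mid (a point): Loose amber oil bottle, 64 mm across, 200 mm high; point half-way up. Leave alone
- spice_jar_mid (a point): Loose glass jar with green cap, 60 mm across, 110 mm high; point half-way up. Leave alone
- sauce_pot_mid (a point): Loose small steel pot, 90 mm across, 70 mm high; point half-way up. Leave alone
Not all that is in view belongs to the job. What is meant by the part that bears cap_center is not pink, and is the smaller of those in its own colour.

How it is judged (in metres and radians):
On the way, in this order (a step that is already met when the one before it is completed fails the run):
1. the swinging half is round both flanges and has pushed the cap firmly into the fixed half, before the latch is brought round (value of joint jaw below 0.068 rad and x of cap_center in the frame of canister below 0.0045 m and contact force between jaw and cap above 7 N and value of joint latch below 1.6 rad), for 0.1 s.
2. the latch pin is hooked behind the swinging half and the clamp bears on the cap (value of joint latch above 1.85 rad and contact force between jaw and cap above 10 N), for 0.1 s.
At the end, for the whole second after the job is handed in: The swinging half is closed (below 0.068 rad), the latch is hooked behind it (past 1.85 rad) and alone holds the cap with 11 to 50 N; the cap lies level, within about 5 mm of the canister's axis; nothing moves, and bottle, jar and pot stand within 15 mm of where they were (value of joint jaw between -0.115 and 0.068 rad and value of joint latch above 1.85 rad and contact force between jaw and cap between 11 and 50 N and velocity of joint each of jaw, latch below 0.05 rad/s and angle between cap_center's own z axis and vertical below 0.06 rad and x of cap_center in the frame of canister between -0.0055 and 0.0045 m and distance of each of oil_bottle_mid, spice_jar_mid, sauce_pot_mid from where it was at the start of the episode below 0.015 m); the robot touches nothing.
It fails at once if the seal is crushed: the swinging half presses on the cap with more than 60 N (contact force between jaw and cap above 60 N).
It fails at once if the cap is tipped by more than 0.2 rad (angle between cap_center's own z axis and vertical above 0.2 rad).
It fails at once if the bottle is pushed more than 15 mm (distance of oil_bottle_mid from where it was at the start of the episode above 0.015 m).
It fails at once if the jar is pushed more than 15 mm (distance of spice_jar_mid from where it was at the start of the episode above 0.015 m).
It fails at once if the pot is pushed more than 15 mm (distance of sauce_pot_mid from where it was at the start of the episode above 0.015 m).
It also fails if it takes over 72 s, if anything falls off the work surface, if the arm or the gripper's body presses on something with over 40 N, if the wrist force passes 120 N, or if a joint passes its speed limit or range.

## Working session

There is one attempt and no reset: what is moved stays moved. The work goes in short steps, Python scripts to look and compute and a shell command to move; the robot and the scene stay as the last step left them, time stands still between calls to the robot, and variables do not carry over. Pictures are saved under pics/ and viewed, about 8 in all and at most 12, crops included, and the job is handed in when it is done.

```bash
ls; mkdir -p pics
python3 - <<'E'
from rig import observe,get_image,grip_point_offset
import cv2,numpy as np,pickle
print(grip_point_offset); o=observe(); print({k:np.round(v,3).tolist() for k,v in o.items()})
d={}
for n in("scene","top"):
    g=get_image(n); d[n]=g
    print(n,g["vfov"],g["cx"],g["cy"],np.round(g["position"],3),np.round(g["rotation"],3).tolist())
    cv2.imwrite(f"pics/{n}0.png",g["img"][:,:,::-1])
pickle.dump(d,open("im0.pkl","wb"))
E
```

```text
pics
0.0187
{'time_s': 0.0, 'q': [59.397, 21.842, 74.385, 0.002, 83.858, -12.338], 'qvel': [-0.042, 0.081, -0.042, 0.102, 0.015, -0.003], 'joint_efforts': [-0.0, -44.846, -23.128, -0.0, 0.005, 0.0], 'position': [0.172, 0.522, 0.231], 'tool_rot': [[0.313, 0.95, -0.001], [0.95, -0.313, -0.001], [-0.001, -0.0, -1.0]], 'ft_force': [0.958, 0.39, -0.124], 'wrist_torque': [-0.03, -0.015, 0.037], 'grip_width': 0.086}
scene 57.84475731906934 320.5694087333005 242.9513580034533 [ 0.97  -0.465  0.857] [[0.742, 0.529, -0.412], [0.67, -0.577, 0.466], [0.008, -0.622, -0.783]]
top 43.34529028905912 316.95631329280957 237.56194133983098 [ 0.357 -0.     1.396] [[-0.024, -0.986, 0.167], [-1.0, 0.023, -0.009], [0.005, -0.167, -0.986]]
```

View pics/scene0.png

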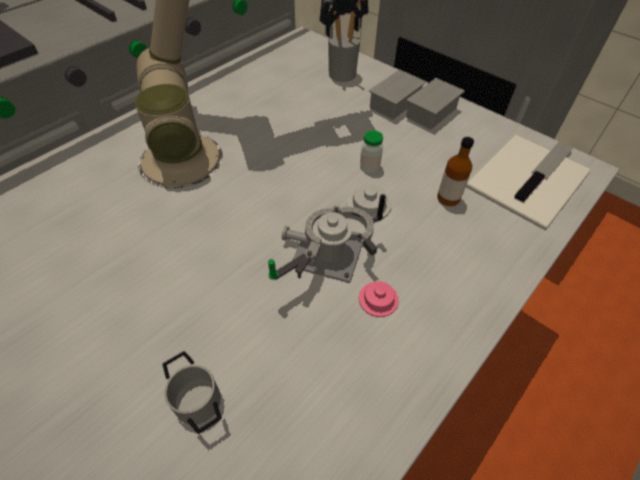

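View pics/top0.png

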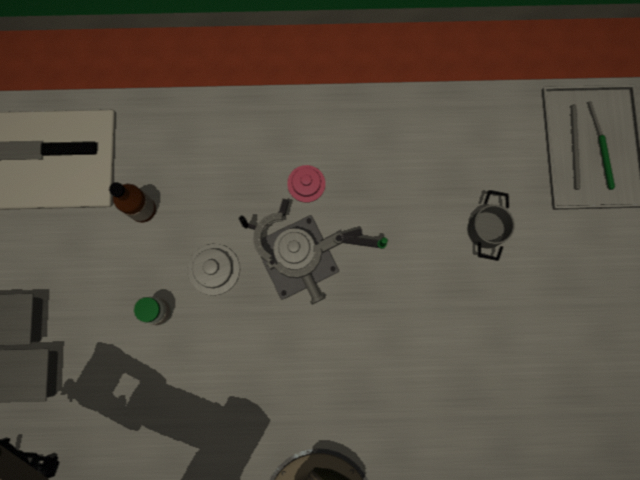

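```bash
cat > h.py <<'E'
import numpy as np,cv2,pickle
def K(g): return 240/np.tan(np.radians(g["vfov"]/2))
def proj(g,P):
    c=np.array(g["rotation"]).T@(np.array(P)-g["position"]); return np.array([g["cx"],g["cy"]])+K(g)*c[:2]/c[2]
def ray(g,px):
    d=np.array(g["rotation"])@np.array([(px[0]-g["cx"])/K(g),(px[1]-g["cy"])/K(g),1]); return np.array(g["position"]),d/np.linalg.norm(d)
def onz(g,px,z):
    p,d=ray(g,px); return p+d*(z-p[2])/d[2]
def tri(g1,a,g2,b):
    p,d=ray(g1,a);q,e=ray(g2,b); s=np.linalg.lstsq(np.c_[d,-e],q-p,rcond=None)[0]
    A,B=p+s[0]*d,q+s[1]*e; return (A+B)/2,np.linalg.norm(A-B)
E
python3 - <<'E'
from h import *
d=pickle.load(open("im0.pkl","rb"))
def crop(n,x,y,w,h,s): return cv2.resize(np.ascontiguousarray(d[n]["img"][y:y+h,x:x+w,::-1]),None,fx=s,fy=s,interpolation=cv2.INTER_CUBIC)
a=crop("top",230,185,170,130,4.7); a=np.clip(a*1.5,0,255).astype(np.uint8)
b=crop("scene",255,170,150,125,5.3)
cv2.imwrite("pics/ct0.png",a);cv2.imwrite("pics/cs0.png",b)
E
```

```text
(no output)
```

View pics/ct0.png

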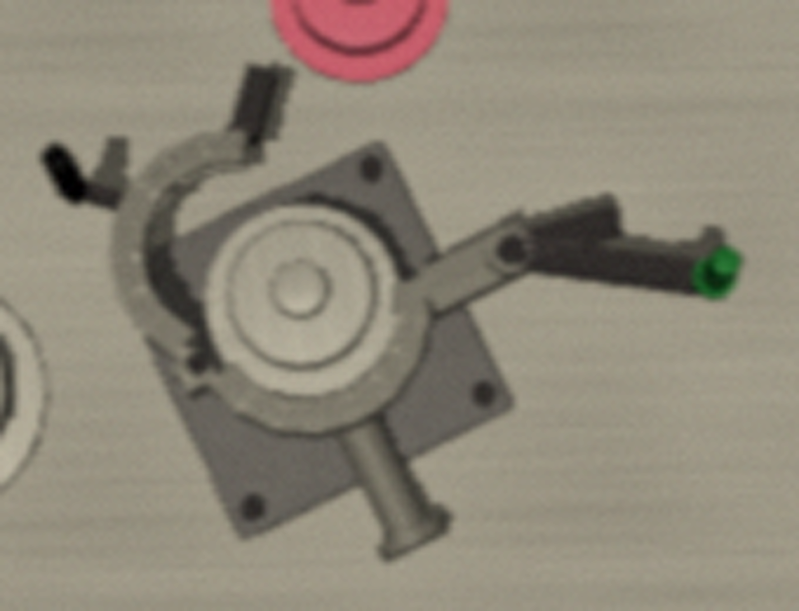

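View pics/cs0.png

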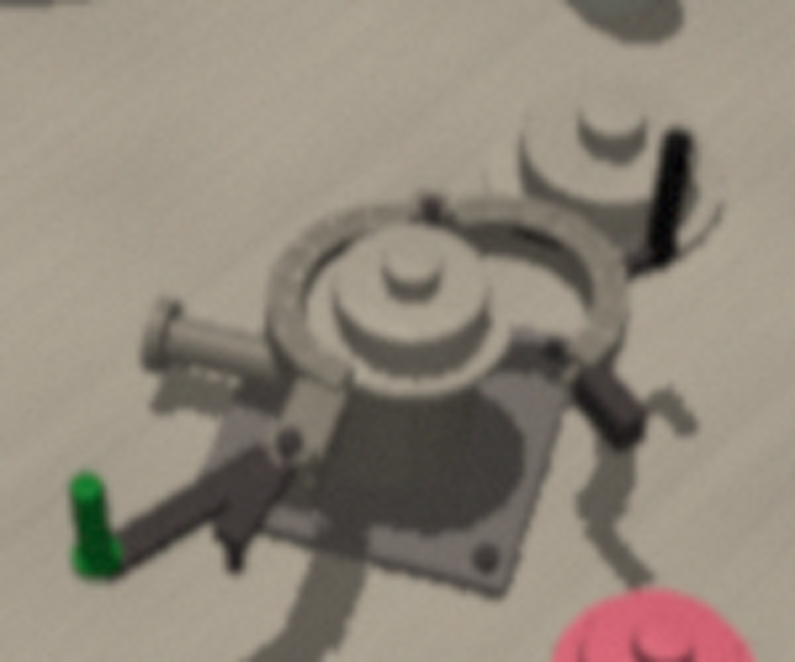

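Run:
```python
from h import *
d=pickle.load(open("im0.pkl","rb")); T,S=d["top"],d["scene"]
t=lambda u,v:(230+u/4.7-.4,185+v/4.7-.4); s=lambda u,v:(255+u/5.3-.4,170+v/5.3-.4)
r=lambda x:np.round(x,4).tolist()
for n,a,b,z in[("black top",(54,157),(678,138),.158),("green top",(726,262),(88,487),.158),("hinge",(200,360),(432,203),.1),("pivot",(512,248),(289,442),.107),("knob",(300,286),(413,265),.126)]:
    P,e=tri(T,t(*a),S,s(*b)); print(n,r(P),"miss",r(e),"top@z",r(onz(T,t(*a),z)),"scene@z",r(onz(S,s(*b),z)))
for c in[(371,168),(484,393),(252,507)]: print("hole",r(onz(T,t(*c),.012)))
for c in[(379,143),(513,402),(245,538)]: print("corner",r(onz(T,t(*c),.012)))
# colour masks
for n in d:
    hsv=cv2.cvtColor(d[n]["img"],cv2.COLOR_RGB2HSV); 
    m=cv2.inRange(hsv,(45,120,40),(75,255,255)); k,l,st,ce=cv2.connectedComponentsWithStats(m)
    print(n,[(st[i].tolist(),r(ce[i])) for i in range(1,k) if st[i][4]>15])
for n,px,z in[("bottle",(118,188),.2),("jar",(148,310),.11),("pot",(491,223),.07)]: print(n,r(onz(T,px,z)))
```

```text
black top [0.6131, 0.1471, 0.1569] miss 0.0014 top@z [0.6123, 0.1465, 0.158] scene@z [0.614, 0.1467, 0.158]
green top [0.5592, -0.1496, 0.1554] miss 0.0026 top@z [0.558, -0.1504, 0.158] scene@z [0.5615, -0.1498, 0.158]
hinge [0.5281, 0.0874, 0.102] miss 0.0026 top@z [0.5274, 0.0866, 0.1] scene@z [0.5277, 0.0899, 0.1]
pivot [0.5757, -0.0572, 0.1082] miss 0.0024 top@z [0.5751, -0.0582, 0.107] scene@z [0.5758, -0.0556, 0.107]
knob [0.5579, 0.0399, 0.1225] miss 0.0018 top@z [0.5567, 0.0392, 0.126] scene@z [0.5604, 0.0382, 0.126]
hole [0.6331, 0.0064, 0.012]
hole [0.5194, -0.0465, 0.012]
hole [0.4663, 0.068, 0.012]
corner [0.6457, 0.0021, 0.012]
corner [0.5146, -0.0606, 0.012]
corner [0.4513, 0.0716, 0.012]
scene [([233, 0, 14, 15, 173], [239.4913, 6.3237]), ([129, 40, 18, 18, 195], [136.2718, 47.8462]), ([0, 97, 15, 21, 249], [5.9277, 107.9518]), ([364, 131, 19, 15, 218], [372.8119, 137.6284]), ([269, 260, 9, 19, 105], [272.2952, 269.8762])]
top [([73, 0, 466, 15, 4015], [282.3751, 4.8533]), ([538, 0, 9, 5, 18], [541.9444, 1.9444]), ([70, 3, 5, 10, 18], [71.5556, 7.8889]), ([600, 135, 14, 54, 271], [606.5387, 161.786]), ([378, 238, 9, 10, 55], [382.0727, 242.3636]), ([135, 298, 24, 24, 462], [146.4351, 309.2532])]
bottle [0.6718, 0.3915, 0.2]
jar [0.4284, 0.3495, 0.11]
pot [0.606, -0.4023, 0.07]
```

```bash
cat > plan.py <<'E'
import sys,numpy as np
from rig import observe
# python3 plan.py x,y,z,phi ...
o=observe(); R=np.array(o["tool_rot"]); p=np.array(o["position"]); phi=np.degrees(np.arctan2(R[1,0],R[0,0]))
print("now",round(o["time_s"],2),np.round(p,4),"phi",round(phi,1),"F",np.round(o["ft_force"],2),"w",round(o["grip_width"],4),"q",np.round(o["q"]))
for a in sys.argv[1:]:
    v=[float(s) for s in a.split(",")]; d=R.T@(np.array(v[:3])-p)
    print(np.round(d/.25,3).tolist(),"roll",round(-((v[3]-phi+180)%360-180)/180,3))
E
python3 plan.py .613,.147,.231,71.8
python3 -m inch '{"jaw":[0.4,0.4,0.4,0.4,0.4,0.4,0.4,0.4],"offset":[[-0.05,0.125,0],[-0.1,0.25,0],[-0.15,0.375,0],[-0.2,0.5,0],[-0.24,0.6,0],[-0.28,0.7,0],[-0.36,0.9,0],[-0.36,0.9,0]],"roll":[0,0,0,0,0,0,0,0]}'
python3 plan.py .613,.147,.2,71.8 .613,.147,.19,115
```

```text
now 0.1 [0.1722 0.5221 0.2308] phi 71.7 F [ 0.6  -0.15  0.96] w 0.0857 q [ 59.  22.  74.   0.  84. -12.]
[-0.872, 2.144, -0.0] roll -0.0
time_s: 0.77
position: [0.3606, 0.3634, 0.2305]
tool_rot: [[0.316, 0.949, -0.0], [0.949, -0.316, -0.002], [-0.002, 0.0, -1.0]]
ft_force: [-0.3, -0.0, 0.2]
grip_width: 0.0338
now 0.77 [0.3606 0.3634 0.2305] phi 71.6 F [-0.3  -0.03  0.24] w 0.0338 q [ 32.  18.  80.  -0.  82. -40.]
[-0.502, 1.231, 0.124] roll -0.001
[-0.502, 1.231, 0.164] roll -0.241
```

```bash
python3 -m inch '{"jaw":[0.4,0.4,0.4,0.4,0.4,0.4,0.4,0.4,0.4,0.4],"offset":[[-0.06,0.15,0],[-0.12,0.3,0],[-0.18,0.45,0],[-0.24,0.6,0],[-0.3,0.75,0],[-0.36,0.9,0],[-0.4,0.98,0],[-0.4,1,0],[-0.4,1,0],[-0.4,1,0]],"roll":[-0.03,-0.06,-0.09,-0.12,-0.15,-0.18,-0.21,-0.24,-0.25,-0.25]}'
python3 plan.py .613,.147,.2,116
```

```text
time_s: 1.6
position: [0.5664, 0.1892, 0.2301]
tool_rot: [[-0.447, 0.894, -0.002], [0.894, 0.447, -0.002], [-0.001, -0.002, -1.0]]
ft_force: [-0.6, -1.0, -0.4]
grip_width: 0.0342
now 1.6 [0.5664 0.1892 0.2301] phi 116.6 F [-0.64 -0.99 -0.42] w 0.0342 q [   7.   27.   66.   -0.   87. -109.]
[-0.234, 0.092, 0.121] roll 0.003
```

```bash
python3 -m inch '{"jaw":[0.4,0.4,0.4,0.4,0.4],"offset":[[-0.12,0.05,0.05],[-0.234,0.092,0.12],[-0.234,0.092,0.18],[-0.234,0.092,0.18],[-0.234,0.092,0.18]],"roll":[0,0,0,0,0]}'
python3 - <<'E'
from rig import get_image
from h import *
o=[]
for n,c in(("scene",(370,190)),("top",(250,225))):
    g=get_image(n); x,y=c; a=cv2.resize(np.ascontiguousarray(g["img"][y-45:y+45,x-45:x+45,::-1]),(400,400),interpolation=cv2.INTER_CUBIC); o.append(np.clip(a*1.3,0,255).astype(np.uint8))
    print(n,proj(g,[.613,.147,.158]),proj(g,[.613,.147,.185]))
cv2.imwrite("pics/hov1.png",np.hstack(o))
E
```

```text
time_s: 2.02
position: [0.6124, 0.1475, 0.1848]
tool_rot: [[-0.447, 0.895, -0.004], [0.895, 0.447, -0.002], [-0.0, -0.004, -1.0]]
ft_force: [-0.3, 0.0, 0.9]
grip_width: 0.0338
scene [382.2204998  195.35288424] [383.68304829 186.69075472]
top [240.83863089 217.68463213] [239.25861285 215.04722704]
```

View pics/hov1.png

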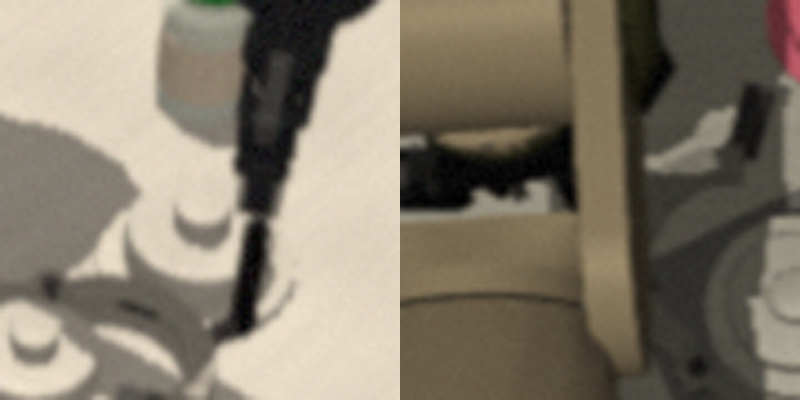

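```bash
python3 -m inch '{"jaw":[0.4,0.4,0.4,0.4,0.4,0.4],"offset":[[0,0,0.06],[0,0,0.12],[0,0,0.18],[0,0,0.24],[0,0,0.29],[0,0,0.29]],"roll":[0,0,0,0,0,0]}'
python3 - <<'E'
import numpy as np
H=np.array([.527,.0875])
# handle tangential plan: world pts on circle
for a in np.arange(34.7,-14,-4): print(a,(H+.104*np.array([np.cos(np.radians(a)),np.sin(np.radians(a))])).round(4))
E
python3 plan.py
```

```text
time_s: 2.62
position: [0.6118, 0.1485, 0.113]
tool_rot: [[-0.449, 0.894, -0.002], [0.894, 0.449, -0.002], [-0.001, -0.003, -1.0]]
ft_force: [0.1, 0.5, 0.3]
grip_width: 0.0343
34.7 [0.6125 0.1467]
30.700000000000003 [0.6164 0.1406]
26.700000000000003 [0.6199 0.1342]
22.700000000000003 [0.6229 0.1276]
18.700000000000003 [0.6255 0.1208]
14.700000000000003 [0.6276 0.1139]
10.700000000000003 [0.6292 0.1068]
6.700000000000003 [0.6303 0.0996]
2.700000000000003 [0.6309 0.0924]
-1.2999999999999972 [0.631  0.0851]
-5.299999999999997 [0.6306 0.0779]
-9.299999999999997 [0.6296 0.0707]
-13.299999999999997 [0.6282 0.0636]
now 2.62 [0.6118 0.1485 0.113 ] phi 116.7 F [0.14 0.47 0.31] w 0.0343 q [   3.   35.   71.   -0.   74. -114.]
```

```bash
python3 plan.py .6176,.1384,.113,114 .6218,.1302,.113,110 .6253,.1214,.113,106 .628,.1122,.113,102 .6298,.1027,.113,98 .6309,.0924,.113,94
```

```text
now 2.62 [0.6118 0.1485 0.113 ] phi 116.7 F [0.14 0.47 0.31] w 0.0343 q [   3.   35.   71.   -0.   74. -114.]
[-0.047, 0.003, -0.0] roll 0.015
[-0.084, 0.003, -0.0] roll 0.037
[-0.121, -0.0, -0.0] roll 0.059
[-0.159, -0.007, 0.0] roll 0.081
[-0.196, -0.018, 0.0] roll 0.104
[-0.235, -0.032, 0.0] roll 0.126
```

```bash
python3 -m inch '{"jaw":[0.4,0.4,0.4,0.4,0.4,0.4,0.4,0.4,0.4,0.4,0.4,0.4],"offset":[[-0.024,0.002,0],[-0.047,0.003,0],[-0.065,0.003,0],[-0.084,0.003,0],[-0.102,0.002,0],[-0.121,0,0],[-0.14,-0.003,0],[-0.159,-0.007,0],[-0.178,-0.012,0],[-0.196,-0.018,0],[-0.196,-0.018,0],[-0.196,-0.018,0]],"roll":[0.008,0.015,0.026,0.037,0.048,0.059,0.07,0.081,0.092,0.104,0.104,0.104]}'
python3 plan.py .6309,.0924,.113,94 .631,.0851,.113,90 .6306,.0779,.113,86 .6296,.0707,.113,84 .6282,.0636,.113,82
```

```text
time_s: 3.62
position: [0.6302, 0.1023, 0.1141]
tool_rot: [[-0.138, 0.99, -0.001], [0.99, 0.138, -0.003], [-0.002, -0.001, -1.0]]
ft_force: [0.7, 0.2, -0.2]
grip_width: 0.0344
now 3.62 [0.6302 0.1023 0.1141] phi 97.9 F [ 0.66  0.22 -0.24] w 0.0344 q [ -1.  36.  69.  -0.  75. -99.]
[-0.04, -0.003, 0.004] roll 0.022
[-0.069, -0.006, 0.004] roll 0.044
[-0.097, -0.012, 0.004] roll 0.066
[-0.125, -0.02, 0.005] roll 0.077
[-0.152, -0.029, 0.005] roll 0.088
```

```bash
python3 -m inch '{"jaw":[0.4,0.4,0.4],"offset":[[-0.015,-0.001,0.004],[-0.03,-0.003,0.004],[-0.04,-0.003,0.004]],"roll":[0.01,0.02,0.022]}'
python3 - <<'E'
from rig import get_image
from h import *
g=get_image("scene")
cv2.imwrite("pics/s2.png",cv2.resize(np.ascontiguousarray(g["img"][160:290,250:420,::-1]),None,fx=4,fy=4,interpolation=cv2.INTER_CUBIC))
E
```

```text
time_s: 3.87
position: [0.6313, 0.0926, 0.1139]
tool_rot: [[-0.069, 0.998, 0.001], [0.998, 0.069, -0.002], [-0.002, 0.001, -1.0]]
ft_force: [1.4, 3.1, 0.4]
grip_width: 0.0343
```

View pics/s2.png

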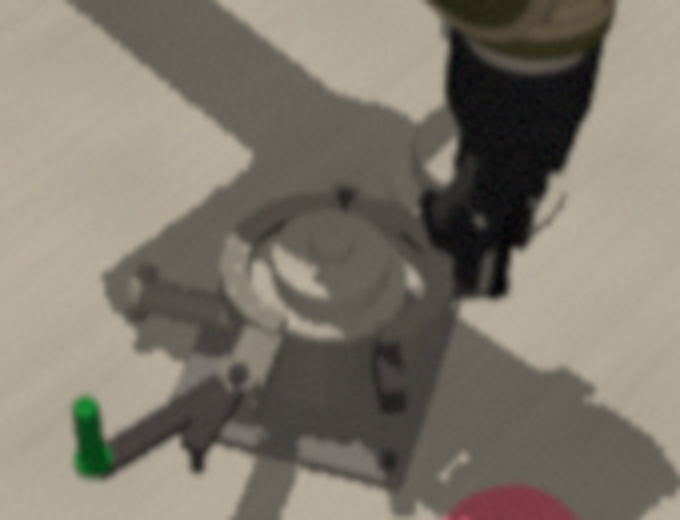

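```bash
python3 -m inch '{"jaw":[0.4,0.4,0.4,0.4,0.4,0.4],"offset":[[-0.01,-0.001,0.004],[-0.02,-0.001,0.004],[-0.03,-0.002,0.004],[-0.04,-0.003,0.004],[-0.05,-0.004,0.004],[-0.06,-0.005,0.004]],"roll":[0.007,0.014,0.021,0.028,0.036,0.044]}'
python3 plan.py .6306,.0779,.113,86 .6296,.0707,.113,84 .6282,.0636,.113,82
```

```text
time_s: 4.42
position: [0.6309, 0.0768, 0.1128]
tool_rot: [[0.071, 0.997, 0.0], [0.997, -0.071, -0.002], [-0.002, 0.0, -1.0]]
ft_force: [-0.7, 3.5, 1.9]
grip_width: 0.0341
now 4.42 [0.6309 0.0768 0.1128] phi 85.9 F [-0.69  3.49  1.88] w 0.0341 q [ -4.  36.  70.  -0.  74. -90.]
[0.004, -0.001, -0.001] roll -0.001
[-0.025, -0.003, -0.001] roll 0.011
[-0.054, -0.007, -0.001] roll 0.022
```

```bash
python3 -m inch '{"jaw":[0.4,0.4,0.4,0.4],"offset":[[-0.006,0,0],[-0.012,-0.001,0],[-0.018,-0.001,0],[-0.024,-0.002,0]],"roll":[0.003,0.006,0.009,0.01]}'
python3 -m inch '{"jaw":[0.4,0.4],"offset":[[-0.005,0,0],[-0.01,-0.001,0]],"roll":[0,0]}'
python3 -m inch '{"jaw":[0.4,0.4],"offset":[[-0.005,0,0],[-0.01,-0.001,0]],"roll":[0,0]}'
```

```text
time_s: 4.75
position: [0.6302, 0.0707, 0.1128]
tool_rot: [[0.103, 0.995, 0.001], [0.995, -0.103, -0.002], [-0.002, 0.001, -1.0]]
ft_force: [2.5, 3.4, -0.9]
grip_width: 0.0343
time_s: 4.92
position: [0.6298, 0.0681, 0.1127]
tool_rot: [[0.103, 0.995, 0.001], [0.995, -0.103, -0.002], [-0.002, 0.001, -1.0]]
ft_force: [3.0, 2.2, 0.1]
grip_width: 0.0345
time_s: 5.08
position: [0.6293, 0.0655, 0.1127]
tool_rot: [[0.103, 0.995, 0.001], [0.995, -0.103, -0.002], [-0.002, 0.001, -1.0]]
ft_force: [2.5, 3.1, 0.2]
grip_width: 0.0342
```

```bash
for i in 1; do
python3 -m inch '{"jaw":[0.4],"offset":[[-0.005,-0.001,0]],"roll":[0]}'|grep -E 'pos|force'
python3 -m inch '{"jaw":[0.4],"offset":[[-0.005,-0.001,0]],"roll":[0]}'|grep -E 'pos|force'
python3 -m inch '{"jaw":[0.4],"offset":[[-0.005,-0.001,0]],"roll":[0]}'|grep -E 'pos|force'
done
```

```text
position: [0.6291, 0.0643, 0.1127]
ft_force: [3.0, 4.1, 0.3]
position: [0.6288, 0.0631, 0.1127]
ft_force: [3.2, 3.6, 0.1]
position: [0.6286, 0.0618, 0.1127]
ft_force: [3.1, 3.5, -0.1]
```

```bash
python3 -m inch '{"jaw":[0.4],"offset":[[-0.005,0.0,0]],"roll":[0]}'|grep -E 'pos|force'
python3 -m inch '{"jaw":[0.4],"offset":[[-0.005,0.0,0]],"roll":[0]}'|grep -E 'pos|force'
python3 -m inch '{"jaw":[0.4],"offset":[[-0.005,0.0,0]],"roll":[0]}'|grep -E 'pos|force'
```

```text
position: [0.6284, 0.0606, 0.1127]
ft_force: [2.4, 3.5, 0.6]
position: [0.6283, 0.0592, 0.1127]
ft_force: [3.8, 4.2, -0.0]
position: [0.6281, 0.0579, 0.1127]
ft_force: [2.0, 3.2, -0.4]
```

```bash
python3 -m inch '{"jaw":[0.4],"offset":[[-0.005,0.0,0]],"roll":[0]}'|grep -E 'pos|force'
python3 -m inch '{"jaw":[0.4],"offset":[[-0.005,0.0,0]],"roll":[0]}'|grep -E 'pos|force'
python3 -m inch '{"jaw":[0.4],"offset":[[-0.005,0.0,0]],"roll":[0]}'|grep -E 'pos|force'
```

```text
position: [0.6279, 0.0566, 0.1127]
ft_force: [3.1, 5.2, 0.5]
position: [0.6278, 0.0556, 0.1126]
ft_force: [3.5, 7.7, -0.0]
position: [0.6277, 0.0549, 0.1126]
ft_force: [3.7, 7.3, -0.3]
```

```bash
python3 -m inch '{"jaw":[0.4],"offset":[[-0.006,0.0,0]],"roll":[0]}'|grep -E 'pos|force'
python3 -m inch '{"jaw":[0.4],"offset":[[-0.006,0.0,0]],"roll":[0]}'|grep -E 'pos|force'
```

```text
position: [0.6276, 0.0544, 0.1126]
ft_force: [4.0, 12.3, -0.7]
position: [0.6277, 0.0544, 0.1126]
ft_force: [5.1, 12.3, -0.0]
```

```bash
python3 -m inch '{"jaw":[0.4,0.4,0.4,0.4],"offset":[[-0.005,0.0,0],[-0.005,0.0,0],[-0.005,0.0,0],[-0.005,0.0,0]],"roll":[0,0,0,0]}'|grep -E 'pos|force|time'
python3 - <<'E'
from rig import get_image
from h import *
o=[]
g=get_image("scene")
o.append(cv2.resize(np.ascontiguousarray(g["img"][190:280,300:400,::-1]),(500,450),interpolation=cv2.INTER_CUBIC))
cv2.imwrite("pics/s3.png",np.clip(np.hstack(o)*1.5,0,255).astype(np.uint8))
E
```

```text
time_s: 6.33
position: [0.6277, 0.0545, 0.1125]
ft_force: [4.0, 9.8, -0.9]
```

View pics/s3.png

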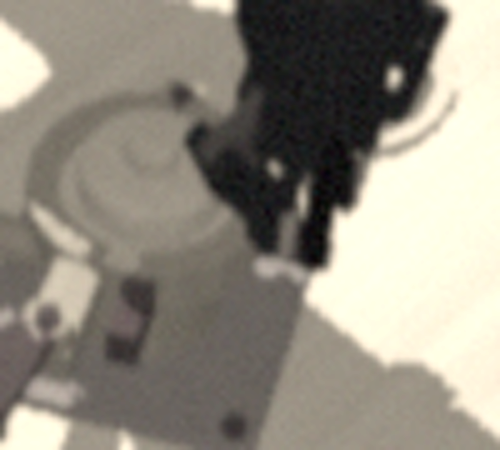

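```bash
python3 -m inch '{"jaw":[0.4,0.4,0.4,0.4,0.4,0.4,0.4,0.4],"offset":[[0.015,0,0],[0.03,0,0],[0.035,0,0],[0.035,0,-0.1],[0.035,0,-0.2],[0.035,0,-0.3],[0.035,0,-0.33],[0.035,0,-0.33]],"roll":[0,0,0,0,0,0,0,0]}'
python3 plan.py .5595,-.1498,.19,-10
```

```text
time_s: 7.05
position: [0.6287, 0.0622, 0.197]
tool_rot: [[0.102, 0.995, 0.008], [0.995, -0.102, 0.007], [0.008, 0.007, -1.0]]
ft_force: [0.1, -0.3, -0.3]
grip_width: 0.0344
now 7.05 [0.6287 0.0622 0.197 ] phi 84.2 F [ 0.08 -0.34 -0.29] w 0.0344 q [ -5.  31.  64.   0.  84. -89.]
[-0.872, -0.189, 0.02] roll 0.523
```

```bash
python3 -m inch '{"jaw":[0.4,0.4,0.4,0.4,0.4,0.4,0.4,0.4,0.4,0.4,0.4,0.4,0.4,0.4,0.4,0.4,0.4,0.4],"offset":[[-0.06,-0.01,0],[-0.12,-0.025,0],[-0.18,-0.04,0],[-0.24,-0.05,0],[-0.3,-0.065,0],[-0.36,-0.08,0],[-0.42,-0.09,0],[-0.48,-0.1,0],[-0.54,-0.12,0],[-0.6,-0.13,0],[-0.66,-0.14,0],[-0.72,-0.155,0],[-0.78,-0.17,0],[-0.83,-0.18,0],[-0.872,-0.189,0.02],[-0.872,-0.189,0.03],[-0.872,-0.189,0.03],[-0.872,-0.189,0.03]],"roll":[0.035,0.07,0.105,0.14,0.175,0.21,0.245,0.28,0.315,0.35,0.385,0.42,0.455,0.49,0.52,0.523,0.523,0.523]}'
python3 - <<'E'
from rig import get_image,observe
from h import *
o=[]
S,T=get_image("scene"),get_image("top")
for n,g,c in(("scene",S,(275,265)),("top",T,(383,240))):
    x,y=c; a=cv2.resize(np.ascontiguousarray(g["img"][y-45:y+45,x-45:x+45,::-1]),(400,400),interpolation=cv2.INTER_CUBIC); o.append(np.clip(a*1.4,0,255).astype(np.uint8))
    hsv=cv2.cvtColor(g["img"],cv2.COLOR_RGB2HSV); m=cv2.inRange(hsv,(45,120,30),(75,255,255)); k,l,st,ce=cv2.connectedComponentsWithStats(m)
    print(n,[(st[i].tolist(),ce[i].round(1)) for i in range(1,k) if st[i][4]>8 and abs(ce[i][0]-x)<30 and abs(ce[i][1]-y)<30])
    print(proj(g,[.5595,-.15,.158]),proj(g,[.5595,-.15,.107]))
o.append(cv2.resize(np.ascontiguousarray(S["img"][175:275,300:400,::-1]),(400,400),interpolation=cv2.INTER_CUBIC)); o.append(cv2.resize(np.ascontiguousarray(T["img"][190:290,240:340,::-1]),(400,400),interpolation=cv2.INTER_CUBIC))
cv2.imwrite("pics/hov2.png",cv2.resize(np.vstack([np.hstack(o[:2]),np.hstack(o[2:])]),(600,600)))
E
python3 plan.py
```

```text
time_s: 8.55
position: [0.5594, -0.1492, 0.1865]
tool_rot: [[0.985, -0.17, 0.007], [-0.17, -0.985, 0.008], [0.005, -0.009, -1.0]]
ft_force: [-0.0, -0.7, -0.1]
grip_width: 0.0342
scene [([269, 260, 9, 19, 117], array([272.3, 270.2]))]
[270.40280064 260.9993568 ] [272.41347764 275.46223596]
top []
[383.85865492 239.63036481] [381.17642449 243.49847729]
now 8.65 [ 0.5597 -0.1491  0.1872] phi -9.8 F [-0.99  1.09  0.81] w 0.0343 q [-27.  27.  74.   1.  79. -17.]
```

View pics/hov2.png

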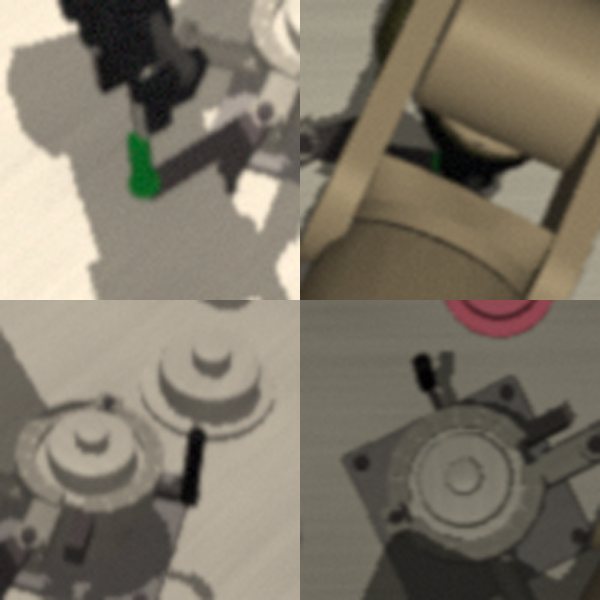

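```bash
python3 -m inch '{"jaw":[0.4,0.4,0.4,0.4,0.4,0.3,0.3,0.3],"offset":[[0,0,0.06],[0,0,0.12],[0,0,0.18],[0,0,0.24],[0,0,0.26],[0,0,0.265],[0,0,0.265],[0,0,0.265]],"roll":[0,0,0,0,0,0,0,0]}'
cat > arc.py <<'E'
import numpy as np,subprocess,sys
P=np.array([.5757,-.0572]); z=.122
a=[]
for th in map(float,sys.argv[1:]):
    t=np.radians(th); q=P+.095*np.array([np.cos(t),np.sin(t)]); a.append(f"{q[0]:.4f},{q[1]:.4f},{z},{th+88}")
print(subprocess.run(["python3","plan.py",*a],capture_output=True,text=True).stdout)
E
python3 arc.py -95 -90 -85 -80 -75 -70 -65 -60
```

```text
time_s: 9.32
position: [0.5607, -0.1486, 0.1218]
tool_rot: [[0.985, -0.17, 0.009], [-0.17, -0.985, 0.007], [0.008, -0.008, -1.0]]
ft_force: [0.7, 0.5, -0.9]
grip_width: 0.0258
now 9.32 [ 0.5607 -0.1486  0.1218] phi -9.8 F [ 0.71  0.52 -0.91] w 0.0258 q [-27.  30.  79.   1.  70. -17.]
[0.028, 0.008, -0.0] roll -0.015
[0.061, 0.004, -0.0] roll -0.043
[0.094, -0.003, 0.0] roll -0.071
[0.126, -0.013, 0.0] roll -0.099
[0.156, -0.026, 0.001] roll -0.127
[0.186, -0.041, 0.001] roll -0.154
[0.213, -0.059, 0.002] roll -0.182
[0.24, -0.079, 0.002] roll -0.21
```

```bash
python3 -m inch '{"jaw":[0.3,0.3,0.3,0.3,0.3,0.3,0.3,0.3,0.3],"offset":[[0.014,0.004,0],[0.028,0.008,0],[0.061,0.004,0],[0.094,-0.003,0],[0.126,-0.013,0],[0.156,-0.026,0.001],[0.186,-0.041,0.001],[0.213,-0.059,0.002],[0.24,-0.079,0.002]],"roll":[-0.007,-0.015,-0.043,-0.071,-0.099,-0.127,-0.154,-0.182,-0.21]}'
python3 arc.py -55 -50 -45 -40 -35 -30 -25 -20
```

```text
time_s: 10.07
position: [0.623, -0.1397, 0.1225]
tool_rot: [[0.88, 0.475, 0.007], [0.475, -0.88, 0.006], [0.009, -0.002, -1.0]]
ft_force: [-6.9, -0.3, 2.3]
grip_width: 0.0259
now 10.07 [ 0.623  -0.1397  0.1225] phi 28.3 F [-6.93 -0.34  2.28] w 0.0259 q [-23.  36.  69.   1.  75. -52.]
[0.034, -0.003, 0.002] roll -0.026
[0.067, -0.008, 0.002] roll -0.054
[0.099, -0.016, 0.003] roll -0.081
[0.131, -0.027, 0.003] roll -0.109
[0.161, -0.041, 0.003] roll -0.137
[0.19, -0.057, 0.004] roll -0.165
[0.217, -0.076, 0.004] roll -0.193
[0.243, -0.096, 0.004] roll -0.22
```

```bash
python3 -m inch '{"jaw":[0.3,0.3,0.3,0.3,0.3,0.3,0.3,0.3],"offset":[[0.034,-0.003,0.002],[0.067,-0.008,0.002],[0.099,-0.016,0.003],[0.131,-0.027,0.003],[0.161,-0.041,0.003],[0.19,-0.057,0.004],[0.217,-0.076,0.004],[0.243,-0.096,0.004]],"roll":[-0.026,-0.054,-0.081,-0.109,-0.137,-0.165,-0.193,-0.22]}'
python3 arc.py -16 -12 -8 -4 0 3 6 9 12 15
```

```text
time_s: 10.73
position: [0.665, -0.0906, 0.1224]
tool_rot: [[0.371, 0.929, 0.006], [0.929, -0.371, 0.005], [0.007, 0.004, -1.0]]
ft_force: [-4.5, -4.1, 0.8]
grip_width: 0.0256
now 10.73 [ 0.665  -0.0906  0.1224] phi 68.2 F [-4.52 -4.05  0.81] w 0.0256 q [-18.  39.  63.   0.  78. -86.]
[0.03, -0.003, 0.002] roll -0.021
[0.056, -0.007, 0.002] roll -0.043
[0.082, -0.012, 0.002] roll -0.065
[0.108, -0.019, 0.002] roll -0.088
[0.133, -0.028, 0.002] roll -0.11
[0.151, -0.036, 0.002] roll -0.126
[0.169, -0.045, 0.003] roll -0.143
[0.186, -0.055, 0.003] roll -0.16
[0.203, -0.066, 0.003] roll -0.176
[0.219, -0.077, 0.003] roll -0.193
```

```bash
python3 -m inch '{"jaw":[0.3,0.3,0.3,0.3,0.3,0.3,0.3,0.3],"offset":[[0.015,-0.002,0.002],[0.03,-0.003,0.002],[0.043,-0.005,0.002],[0.056,-0.007,0.002],[0.069,-0.009,0.002],[0.082,-0.012,0.002],[0.095,-0.015,0.002],[0.108,-0.019,0.002]],"roll":[-0.01,-0.021,-0.032,-0.043,-0.054,-0.065,-0.076,-0.088]}'
python3 arc.py 0 2 4 6 8 10 12 14
```

```text
time_s: 11.4
position: [0.6708, -0.0651, 0.1224]
tool_rot: [[0.101, 0.995, 0.006], [0.995, -0.101, 0.002], [0.003, 0.006, -1.0]]
ft_force: [-2.1, -6.0, -1.1]
grip_width: 0.0258
now 11.4 [ 0.6708 -0.0651  0.1224] phi 84.2 F [-2.1  -6.05 -1.1 ] w 0.0258 q [ -16.   39.   62.    0.   79. -100.]
[0.032, -0.004, 0.002] roll -0.021
[0.045, -0.005, 0.002] roll -0.032
[0.058, -0.007, 0.002] roll -0.043
[0.071, -0.01, 0.002] roll -0.054
[0.084, -0.013, 0.002] roll -0.065
[0.097, -0.016, 0.002] roll -0.077
[0.109, -0.02, 0.002] roll -0.088
[0.122, -0.024, 0.002] roll -0.099
```

```bash
python3 -m inch '{"jaw":[0.3,0.3,0.3,0.3,0.3],"offset":[[0.01,-0.001,0.002],[0.02,-0.003,0.002],[0.032,-0.004,0.002],[0.045,-0.005,0.002],[0.058,-0.007,0.002]],"roll":[-0.007,-0.014,-0.021,-0.032,-0.043]}'
python3 arc.py 6 8 10 12 14 16 18 20
```

```text
time_s: 11.82
position: [0.6711, -0.0518, 0.1223]
tool_rot: [[-0.036, 0.999, 0.008], [0.999, 0.036, 0.0], [-0.0, 0.008, -1.0]]
ft_force: [-0.0, -5.4, -0.9]
grip_width: 0.0255
now 11.82 [ 0.6711 -0.0518  0.1223] phi 92.1 F [-0.02 -5.38 -0.93] w 0.0255 q [ -15.   39.   62.    0.   78. -107.]
[0.018, -0.003, 0.001] roll -0.011
[0.031, -0.004, 0.001] roll -0.022
[0.045, -0.006, 0.001] roll -0.033
[0.058, -0.008, 0.001] roll -0.044
[0.071, -0.01, 0.001] roll -0.055
[0.084, -0.013, 0.001] roll -0.066
[0.097, -0.017, 0.001] roll -0.077
[0.109, -0.021, 0.001] roll -0.088
```

```bash
python3 -m inch '{"jaw":[0.3,0.3,0.3],"offset":[[0.007,-0.001,0.001],[0.014,-0.002,0.001],[0.02,-0.003,0.001]],"roll":[-0.004,-0.008,-0.012]}'|grep -E 'pos|force'
python3 -m inch '{"jaw":[0.3,0.3],"offset":[[0.007,-0.001,0],[0.014,-0.001,0]],"roll":[-0.005,-0.01]}'|grep -E 'pos|force'
python3 -m inch '{"jaw":[0.3,0.3],"offset":[[0.007,-0.001,0],[0.014,-0.001,0]],"roll":[-0.005,-0.01]}'|grep -E 'pos|force'
```

```text
position: [0.6709, -0.0479, 0.1224]
ft_force: [1.8, -6.6, -2.3]
position: [0.6706, -0.0455, 0.1224]
ft_force: [-0.1, -5.1, -1.5]
position: [0.6703, -0.0432, 0.1223]
ft_force: [-0.6, -5.7, -2.5]
```

```bash
python3 -m inch '{"jaw":[0.3,0.3],"offset":[[0.008,-0.001,0],[0.016,-0.001,0]],"roll":[-0.006,-0.012]}'|grep -E 'pos|force'
python3 -m inch '{"jaw":[0.3,0.3],"offset":[[0.008,-0.001,0],[0.016,-0.001,0]],"roll":[-0.006,-0.012]}'|grep -E 'pos|force'
python3 -m inch '{"jaw":[0.3,0.3],"offset":[[0.008,-0.001,0],[0.016,-0.001,0]],"roll":[-0.006,-0.012]}'|grep -E 'pos|force'
python3 arc.py 14 18 22 26
```

```text
position: [0.6697, -0.0403, 0.1223]
ft_force: [-0.8, -5.3, -2.3]
position: [0.6691, -0.0375, 0.1223]
ft_force: [-0.3, -5.8, -1.4]
position: [0.6683, -0.0348, 0.1223]
ft_force: [0.6, -6.3, -1.7]
now 12.9 [ 0.6683 -0.0348  0.1223] phi 104.6 F [ 0.57 -6.32 -1.72] w 0.0254 q [ -13.   38.   63.   -0.   78. -117.]
[0.003, -0.001, 0.001] roll 0.014
[0.029, -0.002, 0.001] roll -0.008
[0.056, -0.004, 0.0] roll -0.03
[0.082, -0.009, 0.0] roll -0.052
```

```bash
python3 -m inch '{"jaw":[0.3,0.3],"offset":[[0.008,-0.001,0],[0.016,-0.001,0]],"roll":[-0.004,-0.008]}'|grep -E 'pos|force'
python3 -m inch '{"jaw":[0.3,0.3],"offset":[[0.008,-0.001,0],[0.016,-0.001,0]],"roll":[-0.004,-0.008]}'|grep -E 'pos|force'
python3 -m inch '{"jaw":[0.3,0.3],"offset":[[0.008,-0.001,0],[0.016,-0.001,0]],"roll":[-0.006,-0.012]}'|grep -E 'pos|force'
python3 arc.py 20 22 26 30
```

```text
position: [0.6677, -0.032, 0.1223]
ft_force: [1.2, -5.5, -2.6]
position: [0.667, -0.0293, 0.1223]
ft_force: [3.1, -5.7, -3.9]
position: [0.666, -0.0266, 0.1222]
ft_force: [1.4, -5.8, -2.1]
now 13.4 [ 0.666  -0.0266  0.1222] phi 109.7 F [ 1.39 -5.79 -2.12] w 0.0256 q [ -12.   38.   64.   -1.   77. -122.]
[0.009, -0.001, 0.001] roll 0.01
[0.022, -0.002, 0.001] roll -0.002
[0.048, -0.004, 0.0] roll -0.024
[0.075, -0.007, -0.0] roll -0.046
```

```bash
python3 -m inch '{"jaw":[0.3,0.3],"offset":[[0.008,-0.001,0],[0.016,-0.001,0]],"roll":[-0.004,-0.008]}'|grep -E 'pos|force'
python3 -m inch '{"jaw":[0.3,0.3],"offset":[[0.008,-0.001,0],[0.016,-0.001,0]],"roll":[-0.006,-0.012]}'|grep -E 'pos|force'
python3 -m inch '{"jaw":[0.3,0.3],"offset":[[0.008,-0.001,0],[0.016,-0.001,0]],"roll":[-0.006,-0.012]}'|grep -E 'pos|force'
python3 arc.py 24 26 30 34
```

```text
position: [0.6651, -0.0239, 0.1222]
ft_force: [2.3, -5.1, -2.9]
position: [0.6641, -0.0213, 0.1222]
ft_force: [2.1, -5.4, -2.2]
position: [0.6629, -0.0187, 0.1222]
ft_force: [1.9, -4.8, -2.1]
now 13.9 [ 0.6629 -0.0187  0.1222] phi 115.6 F [ 1.9  -4.83 -2.15] w 0.0256 q [ -12.   38.   65.   -1.   76. -127.]
[0.001, -0.001, 0.001] roll 0.02
[0.014, -0.001, 0.0] roll 0.009
[0.041, -0.002, -0.0] roll -0.013
[0.067, -0.005, -0.001] roll -0.035
```

```bash
python3 -m inch '{"jaw":[0.3,0.3],"offset":[[0.007,-0.001,0],[0.014,-0.001,0]],"roll":[-0.002,-0.004]}'|grep -E 'pos|force'
python3 -m inch '{"jaw":[0.3,0.3],"offset":[[0.007,-0.001,0],[0.014,-0.001,0]],"roll":[-0.003,-0.006]}'|grep -E 'pos|force'
python3 arc.py 27 30 34
```

```text
position: [0.662, -0.0166, 0.1222]
ft_force: [3.7, -4.4, -3.1]
position: [0.6611, -0.0145, 0.1222]
ft_force: [3.4, -4.5, -3.0]
now 14.23 [ 0.6611 -0.0145  0.1222] phi 117.5 F [ 3.41 -4.49 -3.  ] w 0.0256 q [ -11.   37.   65.   -1.   76. -128.]
[0.003, -0.002, 0.001] roll 0.014
[0.023, -0.002, 0.0] roll -0.003
[0.049, -0.004, -0.001] roll -0.025
```

Run:
```python
from rig import get_image
from h import *
o=[]
for n,c in(("scene",(325,235)),("top",(315,235))):
    g=get_image(n); x,y=c; a=cv2.resize(np.ascontiguousarray(g["img"][y-40:y+40,x-40:x+40,::-1]),(400,400),interpolation=cv2.INTER_CUBIC); o.append(np.clip(a*1.5,0,255).astype(np.uint8))
cv2.imwrite("pics/hook.png",np.hstack(o))
```

```text
(no output)
```

View pics/hook.png

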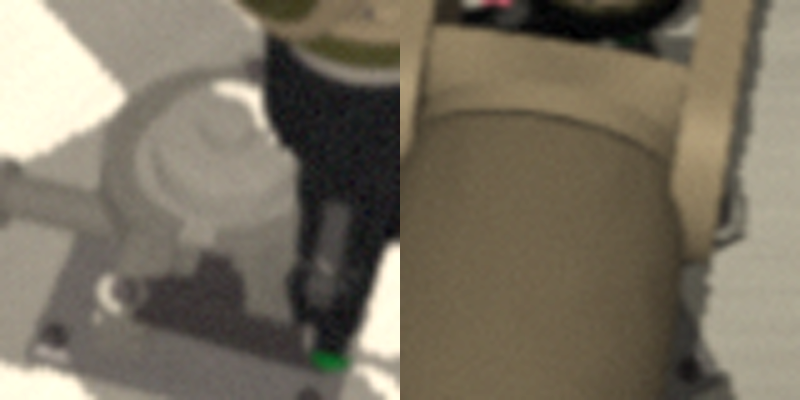

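```bash
cat > ft.py <<'E'
from rig import observe
import numpy as np
fs=observe(); p=np.array(fs["position"]); a=np.arctan2(p[1]+.0572,p[0]-.5757); a2=a-np.radians(3.6)
f=np.array(fs["ft_force"]); print("t %.2f tcpang %.1f Ft %.1f Fr %.1f Fz %.1f"%(fs["time_s"],np.degrees(a),-(f[0]*-np.sin(a2)+f[1]*np.cos(a2)),f[0]*np.cos(a2)+f[1]*np.sin(a2),f[2]))
E
python3 -m inch '{"jaw":[0.3,0.3],"offset":[[0.006,-0.001,0],[0.012,-0.001,0]],"roll":[-0.003,-0.006]}'>/dev/null; python3 ft.py
python3 -m inch '{"jaw":[0.3,0.3],"offset":[[0.006,-0.001,0],[0.012,-0.001,0]],"roll":[-0.004,-0.008]}'>/dev/null; python3 ft.py
python3 -m inch '{"jaw":[0.3,0.3],"offset":[[0.006,-0.001,0],[0.012,-0.001,0]],"roll":[-0.004,-0.008]}'>/dev/null; python3 ft.py
```

```text
t 14.50 tcpang 27.9 Ft 6.1 Fr 1.2 Fz -2.4
t 14.67 tcpang 29.1 Ft 5.7 Fr 1.2 Fz -3.0
t 14.83 tcpang 30.3 Ft 6.4 Fr 2.1 Fz -1.8
```

```bash
python3 -m inch '{"jaw":[0.3,0.3],"offset":[[0.006,-0.001,0],[0.012,-0.001,0]],"roll":[-0.003,-0.006]}'>/dev/null; python3 ft.py
python3 -m inch '{"jaw":[0.3,0.3],"offset":[[0.006,-0.001,0],[0.012,-0.001,0]],"roll":[-0.004,-0.008]}'>/dev/null; python3 ft.py
python3 -m inch '{"jaw":[0.3,0.3],"offset":[[0.006,-0.001,0],[0.012,-0.001,0]],"roll":[-0.004,-0.008]}'>/dev/null; python3 ft.py
python3 arc.py 34 36 38
```

```text
t 15.00 tcpang 31.4 Ft 6.5 Fr 1.3 Fz -2.5
t 15.17 tcpang 32.6 Ft 5.1 Fr 1.7 Fz -3.2
t 15.33 tcpang 33.4 Ft 8.6 Fr 0.6 Fz -3.1
now 15.33 [ 0.6554 -0.0046  0.122 ] phi 125.6 F [ 4.78 -7.13 -3.06] w 0.0256 q [ -10.   36.   67.   -1.   74. -136.]
[0.004, -0.002, -0.0] roll 0.02
[0.017, -0.002, -0.001] roll 0.009
[0.03, -0.002, -0.001] roll -0.002
```

```bash
python3 -m inch '{"jaw":[0.3],"offset":[[0.005,-0.001,0]],"roll":[0]}'>/dev/null; python3 ft.py
python3 -m inch '{"jaw":[0.3],"offset":[[0.005,-0.001,0]],"roll":[0]}'>/dev/null; python3 ft.py
```

```text
t 15.42 tcpang 33.4 Ft 6.7 Fr 1.6 Fz -2.9
t 15.50 tcpang 33.4 Ft 6.7 Fr 1.7 Fz -3.5
```

```bash
python3 -m inch '{"jaw":[0.3],"offset":[[0.008,-0.001,0]],"roll":[0]}'>/dev/null; python3 ft.py
python3 -m inch '{"jaw":[0.3],"offset":[[0.008,-0.001,0]],"roll":[-0.002]}'>/dev/null; python3 ft.py
python3 -m inch '{"jaw":[0.3],"offset":[[0.008,-0.001,0]],"roll":[-0.002]}'>/dev/null; python3 ft.py
```

```text
t 15.58 tcpang 33.6 Ft 9.6 Fr 2.1 Fz -4.3
t 15.67 tcpang 33.7 Ft 9.6 Fr 2.0 Fz -5.0
t 15.75 tcpang 33.8 Ft 9.1 Fr 1.5 Fz -5.3
```

```bash
python3 -m inch '{"jaw":[0.3],"offset":[[0.010,-0.001,0]],"roll":[-0.001]}'>/dev/null; python3 ft.py
python3 -m inch '{"jaw":[0.3],"offset":[[0.010,-0.001,0]],"roll":[-0.001]}'>/dev/null; python3 ft.py
python3 -m inch '{"jaw":[0.3],"offset":[[0.010,-0.001,0]],"roll":[-0.001]}'>/dev/null; python3 ft.py
python3 -m inch '{"jaw":[0.3],"offset":[[0.010,-0.001,0]],"roll":[-0.001]}'>/dev/null; python3 ft.py
```

```text
t 15.83 tcpang 34.1 Ft 10.2 Fr 3.3 Fz -3.5
t 15.92 tcpang 34.3 Ft 10.9 Fr 2.6 Fz -6.2
t 16.00 tcpang 34.5 Ft 10.9 Fr 2.3 Fz -5.2
t 16.08 tcpang 34.7 Ft 11.2 Fr 2.9 Fz -5.4
```

```bash
python3 -m inch '{"jaw":[0.3],"offset":[[0.011,-0.001,0]],"roll":[-0.001]}'>/dev/null; python3 ft.py
python3 -m inch '{"jaw":[0.3],"offset":[[0.011,-0.001,0]],"roll":[-0.001]}'>/dev/null; python3 ft.py
python3 -m inch '{"jaw":[0.3],"offset":[[0.011,-0.001,0]],"roll":[-0.001]}'>/dev/null; python3 ft.py
python3 -m inch '{"jaw":[0.3],"offset":[[0.011,-0.001,0]],"roll":[-0.001]}'>/dev/null; python3 ft.py
```

```text
t 16.17 tcpang 34.9 Ft 12.1 Fr 2.2 Fz -5.7
t 16.25 tcpang 35.1 Ft 11.9 Fr 3.5 Fz -5.2
t 16.33 tcpang 35.3 Ft 11.8 Fr 2.9 Fz -6.1
t 16.42 tcpang 35.4 Ft 12.8 Fr 2.1 Fz -5.0
```

```bash
python3 -m inch '{"jaw":[0.3],"offset":[[0.012,-0.001,0]],"roll":[-0.001]}'>/dev/null; python3 ft.py
python3 -m inch '{"jaw":[0.3],"offset":[[0.012,-0.001,0]],"roll":[-0.001]}'>/dev/null; python3 ft.py
python3 -m inch '{"jaw":[0.3],"offset":[[0.012,-0.001,0]],"roll":[-0.001]}'>/dev/null; python3 ft.py
python3 -m inch '{"jaw":[0.3],"offset":[[0.012,-0.001,0]],"roll":[-0.001]}'>/dev/null; python3 ft.py
```

```text
t 16.50 tcpang 35.6 Ft 13.2 Fr 2.9 Fz -4.6
t 16.58 tcpang 35.7 Ft 14.1 Fr 3.5 Fz -7.3
t 16.67 tcpang 35.8 Ft 13.7 Fr 2.3 Fz -6.8
t 16.75 tcpang 35.9 Ft 13.6 Fr 2.3 Fz -6.3
```

```bash
python3 -m inch '{"jaw":[0.3],"offset":[[0.0125,-0.001,0]],"roll":[-0.001]}'>/dev/null; python3 ft.py
python3 -m inch '{"jaw":[0.3],"offset":[[0.0125,-0.001,0]],"roll":[-0.001]}'>/dev/null; python3 ft.py
python3 -m inch '{"jaw":[0.3],"offset":[[0.0125,-0.001,0]],"roll":[-0.001]}'>/dev/null; python3 ft.py
python3 -m inch '{"jaw":[0.3],"offset":[[0.0125,-0.001,0]],"roll":[-0.001]}'>/dev/null; python3 ft.py
```

```text
t 16.83 tcpang 36.0 Ft 14.1 Fr 2.5 Fz -6.8
t 16.92 tcpang 36.1 Ft 13.6 Fr 3.5 Fz -6.7
t 17.00 tcpang 36.1 Ft 13.4 Fr 3.2 Fz -5.8
t 17.08 tcpang 36.2 Ft 14.9 Fr 2.6 Fz -6.0
```

```bash
python3 -m inch '{"jaw":[0.3,0.3,0.3,0.3,0.3,0.3,0.3,0.3,0.3],"offset":[[-0.01,0,0],[-0.022,0,0],[-0.024,0,0],[-0.024,0,-0.06],[-0.024,0,-0.16],[-0.024,0,-0.28],[-0.024,0,-0.4],[-0.024,0,-0.4],[-0.024,0,-0.4]],"roll":[0,0,0,0,0,0,0,0,0]}'
python3 plan.py .3,-.25,.25,90 .4,-.2,.24,90
```

```text
time_s: 17.83
position: [0.6466, 0.0037, 0.2231]
tool_rot: [[-0.621, 0.775, 0.118], [0.772, 0.631, -0.078], [-0.135, 0.042, -0.99]]
ft_force: [0.1, -0.4, -0.9]
grip_width: 0.0257
now 17.83 [0.6466 0.0037 0.2231] phi 128.8 F [ 0.13 -0.4  -0.9 ] w 0.0257 q [  -9.   29.   64.   -3.   80. -137.]
[0.063, -1.71, -0.19] roll 0.216
[-0.026, -1.275, -0.119] roll 0.216
```

```bash
python3 -m inch '{"jaw":[0.3,0.3,0.3,0.3,0.3,0.3,0.3,0.3,0.3,0.3],"offset":[[0,-0.08,-0.1],[0,-0.2,-0.12],[0,-0.33,-0.15],[0,-0.46,-0.15],[0,-0.6,-0.15],[0,-0.73,-0.15],[0,-0.86,-0.15],[0,-1,-0.15],[0,-1,-0.15],[0,-1,-0.15]],"roll":[0,0,0,0,0,0,0,0,0,0]}'
python3 - <<'E'
from rig import get_image
from h import *
o=[]
for n,c in(("scene",(330,230)),("top",(300,235))):
    g=get_image(n); x,y=c; a=cv2.resize(np.ascontiguousarray(g["img"][y-50:y+50,x-50:x+50,::-1]),(400,400),interpolation=cv2.INTER_CUBIC); o.append(np.clip(a*1.4,0,255).astype(np.uint8))
    if n=="top":
        im=g["img"]
cv2.imwrite("pics/end.png",np.hstack(o))
E
python3 plan.py
```

```text
time_s: 18.67
position: [0.4474, -0.1516, 0.249]
tool_rot: [[-0.619, 0.777, 0.116], [0.774, 0.628, -0.077], [-0.133, 0.042, -0.99]]
ft_force: [0.6, 0.2, -0.7]
grip_width: 0.0257
now 18.77 [ 0.4487 -0.1507  0.2492] phi 128.8 F [-0.28  0.37 -0.91] w 0.0255 q [ -33.   10.   89.   -0.   73. -162.]
```

View pics/end.png

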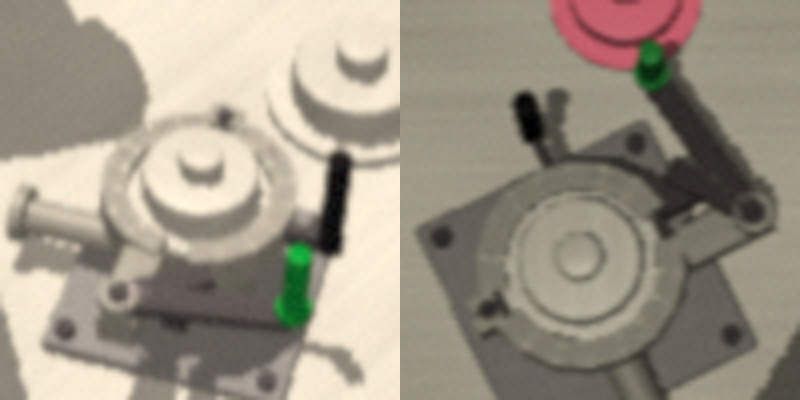

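```bash
python3 - <<'E'
from rig import get_image
from h import *
T,S=get_image("top"),get_image("scene"); k=lambda u,v,x,y:(x+u/4-.4,y+v/4-.4)
P=np.array([.5757,-.0572]);H=np.array([.527,.0875]);C=np.array([.549,.037])
f=lambda a,b:tri(T,k(*a,250-100,185),S,k(*b,280,180))
for n,a,b in(("green",(650,53),(299,252)),("black",(523,98),(340,158)),("knob",(580,250),(201,160))):
    X,e=f(a,b); print(n,X.round(4),e.round(4))
    if n=="green": v=X[:2]-P; print(np.hypot(*v),np.degrees(np.arctan2(v[1],v[0])))
    if n=="black": v=X[:2]-H; print(np.hypot(*v),np.degrees(np.arctan2(v[1],v[0])))
    if n=="knob": v=X[:2]-C; print("cap x",v@[.907,.421],"y",v@[-.421,.907])
d=pickle.load(open("im0.pkl","rb"))
for n,(x,y) in(("bottle",(130,197)),("jar",(148,310)),("pot",(491,223))):
    a=[g["img"][y-35:y+35,x-35:x+35].astype(int) for g in(d["top"],T)]
    print(n,np.abs(a[0]-a[1]).mean().round(1))
E
python3 plan.py
```

```text
green [ 0.6526 -0.0022  0.1585] 0.002
0.09460052035204314 35.570897009783465
black [0.6289 0.0638 0.1587] 0.001
0.10463077547639543 -13.073921501593277
knob [0.5537 0.0369 0.1221] 0.0
cap x 0.004226804609277975 y -0.0021076817268316887
bottle 5.4
jar 5.8
pot 5.2
now 18.87 [ 0.4491 -0.1503  0.2493] phi 128.9 F [-0.3  -0.28  1.2 ] w 0.0256 q [ -33.   10.   89.   -0.   73. -162.]
```

```bash
python3 -c "
from rig import close_job
print(close_job())"
```

```text
the job is handed in; nothing more can be done
None
```

I closed the clamp and handed the job in at about 19 s of the 72 s allowed. No verdict was reported.

**Swinging half:** I straddled the black handle and swung it round. Drag was about 3 N until it met the seal. I pressed to about 10–13 N at the handle, held it there for over 0.5 s, then let go.

**Latch:** I straddled the green post and carried it round about 2.3 rad, with 5–6 N of drag. It began to bite and stiffen near the end. I drew it on slowly until it took 13.4–14.9 N square to the lever, which is inside the 13–16 N firm range, then backed off and raised the arm clear.

**Last checks:**
- **Clamp:** the final picture shows the ring closed, the pin arm over the lug, and the handles standing where I left them.
- **Robot:** the wrist force is about zero, so the robot is touching nothing.
- **Bottle, jar and pot:** they look unmoved in the top view. The pixel differences there were about 5 grey levels, which I took to be noise and did not view.

**Doubtful or in disagreement:**
- **Cap position:** I measured the cap at x = +4.2 mm from the canister's axis, against a limit of 4.5 mm, with an uncertainty of about 2 mm.
- **Jaw angle:** from the images it comes out at about -0.10 rad, lower than the contact range given. It also does not fit the cap reading, so my axis or zero estimate is probably slightly off.
- **Latch angle:** this was inferred from the travel and the bite, not measured directly.
- **Tool tilt:** the tool was tilted about 8° after releasing the latch. I did not find out why, and joint 6 ended at -162°, close to its limit of -165°.

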